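# Open the push-and-turn safety cap in the bottle holder

### The job

Seat the square white bottle with the orange safety cap fully down and upright in the square pocket of the grey bottle holder, so that it cannot turn. Then press the cap down against its spring, twist it counterclockwise (seen from above) until its lugs are free, and lift it straight off. Finish still gripping the cap: hold it level and still in the air a few centimetres directly above the open mouth, with the bottle left seated in the holder and the other things where they stand.

Things in the scene. Friction and masses are not known exactly. Their poses are not given: they have to be found in the camera images.
- bottle: Square white bottle, paper label with orange band, loose, 0.14 to 0.28 kg. Body 50 x 50 mm, 60 mm tall; round shoulder 47 mm wide up to 65 mm; neck 32 mm wide (40 over three lugs) up to 86 mm; 97.5 mm tall with cap. Origin: centre of the underside, z up, x and y square to the sides (any quarter turn fits the pocket). May be lifted by its body or by the locked cap, whose lugs carry it.
- cap: Orange ribbed round safety cap, 48 mm wide, 27 mm tall, 42 g, white arrows on top show the opening turn. Separate part, starts locked on the bottle, its origin (centre of the open underside, z up) 70.5 mm above the bottle's, x axes together. Three inner lugs sit in notches under the neck's lugs, held up by a sprung liner: unpressed it can neither be pulled off nor turned over about 3 degrees.
- liner (a joint): How far the cap is pressed on the bottle, in m: 0 locked, 0.0055 fully down (skirt on shoulder), -0.002 when off. The spring yields from about 4 N; fully down takes about 9 N.
- holder: Grey bottle holder screwed to the worktop: base plate 122 x 84 x 8 mm (x, y, z) and a square blue-floored pocket 54 x 54 mm (2 mm spare on each side of the bottle); walls upright to 24 mm above the worktop, then lips flaring outward 5 mm up to 33 mm. Origin: centre of its underside, z up, x and y square to the pocket's walls. It cannot move.
- pocket_floor (a point): Centre of the pocket's floor, 8 mm above the worktop, axes as the holder's; the bottle's underside rests here when seated.
- bottle_white: Bystander: round white bottle with a red cap, 49 mm diameter, 110 mm tall. Origin: centre of its underside.
- beaker: Bystander: small glass beaker, 51 mm diameter, 68 mm tall. Origin: centre of its underside.
- timer: Bystander: small lab timer lying flat, 58 x 66 x 18 mm. Origin: centre of its underside.
- dropper: Bystander: amber dropper bottle with a black bulb, 32 mm diameter, 94 mm tall. Origin: centre of its underside.
- cap_top (a point): Centre of the cap's flat top, 27 mm above its origin. To open: keep the cap at least 4.5 mm down (5.5 is fully down), turn it counterclockwise seen from above, relative to the bottle, by 40 to 85 degrees (60 is best; a stop is met at about 88), then lift straight off. The bottle seated in the holder has about 4 degrees of turning play each way.
- mouth (a point): Centre of the bottle's mouth, on its axis 86 mm above the underside; inside the cap while that is on.
Not all that is in view belongs to the job. What is shaped like the bottle but blue or green is not meant.

How it is judged:
By the outcome, as a careful person would: the job done as asked, in the order asked, and still so for the second after the job is handed in, while the arm keeps its last pose, push and grip.
It also fails if it takes over 48 s, if anything falls off the work surface, if the arm or the gripper's body presses on something with over 40 N, if the wrist force passes 120 N, or if a joint passes its speed limit or range.

### The arm

A 7-joint arm with a two-finger parallel gripper is mounted at the origin on a cart in front of the work surface, level with it; the furniture and walls round the work are solid. World frame = base frame: x ahead of the robot, y to its left, z up, the work surface at z = 0. Lengths are in m, angles in rad, forces in N, time in s.
With the tool pointing down it reaches from about 0.4 to 0.875 m from the base axis. Payload 19.3 kg.
Tool frame: the origin (TCP) lies at the very end of the fingers, on their centre line; the grasp point (between the pads) lies 19 mm behind it; z points along the fingers, y is the direction in which the jaws open and shut (so a half turn about z gives the same grasp; the last joint's range is limited). The gripper opens to 85 mm and grips with 20 to 120 N. Pads are 22 mm wide; open, the fingers measure 114 mm over their backs; the gripper's body (76 mm by 85 mm) begins 54 mm behind the grasp point. The pads swing forward as they close: fully open they stand 13 mm farther back than shut.
Start: joints at [-1.398, 0.521, -0.036, 1.599, 0.021, 1.021, -0.113], TCP at [0.15, 0.607, 0.231] pointing down, gripper open.
Joint ranges: [-2.91, 2.91], [-0.3, 2.13], [-1.5, 1.42], [0.17, 2.43], [-1.26, 4.41], [0.16, 1.93], [-2.52, 2.52]. Speed limits (rad/s): [1.89, 1.89, 2.39, 2.39, 3.01, 3.01, 3.01].

### API

Orientations are given as [roll, pitch, yaw] about the fixed x, y, z axes, in that order (R = Rz(yaw) Ry(pitch) Rx(roll)).
In Python, from workcell import bot gives the robot as it stands.
- The arm moves only by the tool carry_out, never from a script. Its argument "targets" is a list of rows, each a list of 7 numbers: the shift along the tool's x, y, z in mm, then the turn, a rotation vector about the tool's x, y, z in units of 6 degrees (1.0 is 6 degrees), then the closure in counts, from 0 (fully open) to 255 (shut). A call has 1 to 5 rows; each row shifts and turns the commanded pose from where the row before left it, along the tool's axes as they then stand; what a row does not reach is not made up. A row lasts 1/12 s, in which the tool goes at most 41.7 mm and 7.16 degrees, less where a joint would pass 70% of its speed; a pose out of reach is approached as far as the arm can. A call is refused whole if a number of a shift passes 41.7 or a number of a turn 1, either way. A call with a gripper value outside its range is refused whole. The fingers move at their own pace and stop on an object; "force" is the grip in N (left out, the last holds). Time passes only in rows, so rows that do not move let the fingers close. It gives the time, the measured TCP pose, the force and the opening at its end, in the units of the state.
- bot.observe(): the state, without advancing time (a new reading comes with each control period).
- bot.grab_frame(name): name is "side" or "top"; returns a dict with "color" (420x560x3 uint8, red, green, blue), "z_map" (420x560 float32, m along the optical axis (not along the pixel's ray), 0 where there is no reading), "K" (3x3 intrinsics, pixels), "cam_to_world" (4x4, takes a point from camera to world coordinates). Camera axes: x right, y down, z forward; pixel columns grow to the right and rows downward; lengths in m; the calibration is good to about 2 mm. A picture is of the moment at which its call begins.
- bot.job_done(): hands the job in, once; it reports no verdict.
The state is a dict: "clock": time; "qpos": joint angles; "qd": joint speeds; "joint_efforts": joint torques, N m; "position": TCP position; "tool_rot": TCP orientation; "force": force on the tool from outside, world axes, zero at the start; "moment": the same for the moment, N m; "grip_width": finger opening in m.
Only numpy, scipy, OpenCV 4.12 (cv2) and the standard library are available. Lean on these libraries where they do the work, as an engineer would, in place of code of your own. Each camera call takes 0.05 s, during which the arm holds its last target. There are 200 camera calls.

## Working session

There is one attempt and no reset: what is moved stays moved. The work goes in short steps, Python scripts to look and compute and a tool call to move; the robot and the scene stay as the last step left them, time stands still between calls to the robot, and variables do not carry over. Pictures are saved under pics/ and viewed, about 8 in all and at most 12, crops included, and the job is handed in when it is done.

Besides the shell and the picture viewer there is one more tool, called after "Call:" by a JSON object that holds its "op" and its "data". carry_out: Moves the arm, as the interface text tells. Its arguments: {"type":"object","properties":{"targets":{"type":"array","items":{"type":"array","items":{"type":"number"}}},"force":{"type":"number"}},"required":["targets"]}

```bash
mkdir -p pics; ls; cat > h.py <<'E'
import numpy as np, cv2
from workcell import bot
def grab(n,fn=None):
    f=bot.grab_frame(n)
    if fn: cv2.imwrite(fn,f["color"][:,:,::-1])
    return f
def world(f,u,v,z=None):
    K=f["K"];T=np.array(f["cam_to_world"])
    d=np.array([(u-K[0,2])/K[0,0],(v-K[1,2])/K[1,1],1.])
    if z is None: return (T@np.append(d*f["z_map"][int(v),int(u)],1))[:3]
    w=T[:3,:3]@d; return T[:3,3]+w*(z-T[2,3])/w[2]
E
python3 - <<'E'
from h import *
import pickle
print(bot.observe())
a=grab("side","pics/s1.png");b=grab("top","pics/t1.png")
pickle.dump((a,b),open("f1.pkl","wb"))
for f in(a,b): print(f["K"],f["cam_to_world"])
E
```

```text
pics
{'clock': 0.0, 'qpos': array([-1.39818507,  0.52195594, -0.03632246,  1.59997742,  0.0212507 ,
        1.02107053, -0.11280548]), 'qd': array([ 2.38268893e-03, -3.83894195e-04,  1.05196391e-04,  3.88437096e-04,
       -1.88302753e-05,  3.70018118e-04, -6.59829178e-04]), 'joint_efforts': array([ 8.96564393e-05, -9.27134585e+01,  1.97983235e+00, -3.69929874e+01,
        1.77437591e-02,  8.39708315e-03, -6.86409317e-05]), 'position': array([0.15024615, 0.60635527, 0.23077293]), 'tool_rot': array([-3.14057390e+00,  1.16904522e-04,  2.89878768e+00]), 'force': array([ 0.24431709,  0.47002402, -0.2294501 ]), 'moment': array([ 0.004734  , -0.02321714, -0.03134936]), 'grip_width': 0.08543657677449486}
[[475.38621518   0.         280.87366331]
 [  0.         475.38621518 201.89648985]
 [  0.           0.           1.        ]] [[ 0.80600897 -0.33343293  0.48905216  0.16429198]
 [-0.59158055 -0.48107816  0.64699015 -0.50039943]
 [ 0.01954449 -0.81079362 -0.58500575  0.62372949]
 [ 0.          0.          0.          1.        ]]
[[389.43313544   0.         281.53787213]
 [  0.         389.43313544 210.42709877]
 [  0.           0.           1.        ]] [[ 0.02714626 -0.99648004  0.07931339  0.51138654]
 [-0.99956487 -0.02614302  0.01366035  0.06780347]
 [-0.01153877 -0.07964971 -0.99675613  0.93264196]
 [ 0.          0.          0.          1.        ]]
```

View pics/t1.png

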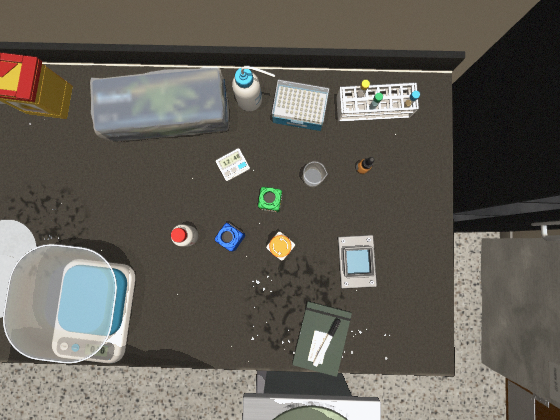

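View pics/s1.png

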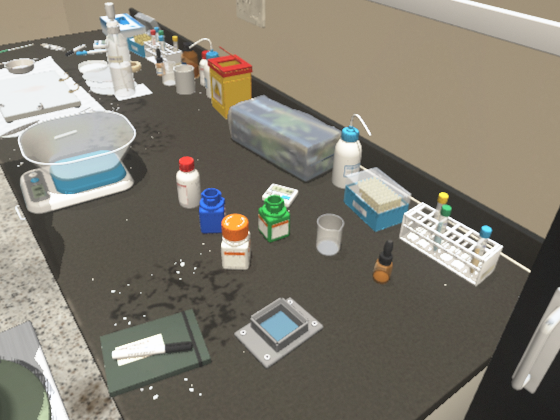

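The top view shows the orange-capped bottle at about (281,246) and the holder at about (358,261). The side view shows them at (236,240) and (279,328). I'll enlarge the top view.

```bash
python3 - <<'E'
from h import *
import pickle
a,b=pickle.load(open("f1.pkl","rb"))
c=b["color"][215:305,255:385,::-1]
cv2.imwrite("pics/t1c.png",cv2.resize(c,None,fx=6,fy=6,interpolation=cv2.INTER_CUBIC))
hsv=cv2.cvtColor(b["color"],cv2.COLOR_RGB2HSV)
# white/orange bottle blob by height band in top depth
H,W=b["z_map"].shape; u,v=np.meshgrid(np.arange(W),np.arange(H)); z=b["z_map"]
K=b["K"];T=np.array(b["cam_to_world"])
P=np.stack([(u-K[0,2])/K[0,0]*z,(v-K[1,2])/K[1,1]*z,z],-1)@T[:3,:3].T+T[:3,3]
def rep(n,m):
    p=P[m]; r=cv2.minAreaRect((p[:,:2]*1000).astype(np.float32)); print(n,m.sum(),r,np.median(p[:,2]),p.mean(0))
win=(u>255)&(u<310)&(v>222)&(v<270)
rep("cap",win&(P[...,2]>.088)); rep("body",win&(P[...,2]>.05)&(P[...,2]<.07)); 
win=(u>325)&(u<390)&(v>225)&(v<300)
rep("plate",win&(P[...,2]>.004)&(P[...,2]<.05)); rep("lips",win&(P[...,2]>.022)&(P[...,2]<.05))
rep("floor",win&(hsv[...,1]>60)&(hsv[...,0]>90)&(hsv[...,0]<120)&(hsv[...,2]>100))
print("table",np.median(P[210:225,300:330,2]), [world(b,*p,.0)for p in((181,235),)])
E
```

```text
cap 392 ((501.5322570800781, 80.52033233642578), (45.437950134277344, 45.42587661743164), 46.74814987182617) 0.09709087142574835 [0.50197951 0.08051633 0.10981723]
body 101 ((501.8034362792969, 80.79536437988281), (49.62099838256836, 49.75101089477539), 52.0673942565918) 0.057448787953464975 [0.50314933 0.07844953 0.05722345]
plate 1812 ((476.20465087890625, -88.3433837890625), (147.4574737548828, 106.12698364257812), 4.25533390045166) 0.008108414391652274 [ 0.46999527 -0.09874595  0.01222348]
lips 378 ((469.8146667480469, -100.40083312988281), (69.7033462524414, 69.99174499511719), 4.567492485046387) 0.02977160786276073 [ 0.46932419 -0.10207914  0.02915014]
floor 459 ((475.8466796875, -30.07129669189453), (200.6141357421875, 55.894264221191406), 85.61193084716797) 0.007689752623023849 [ 0.47005178 -0.10122517  0.01576889]
table -0.0005399077555485743 [array([0.52019016, 0.31997746, 0.        ])]
```

View pics/t1c.png

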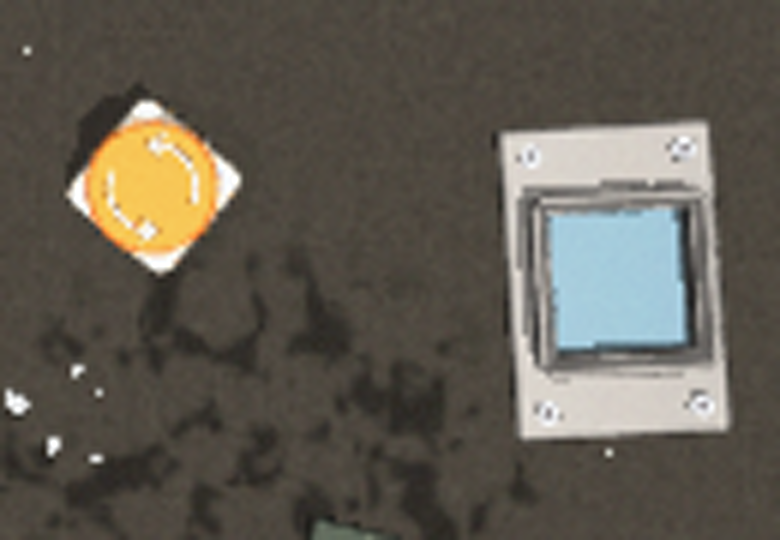

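Crop: cap centre is at about (152,186) and the body corners at (68,192), (150,100), (242,180), (160,272). The pocket floor is centred at about (618,278). The depth fit puts the bottle at (0.502, 0.081) with yaw about 52° mod 90. The holder is at (0.470, -0.1005) with yaw about 4.5°, and the sizes match those given. Next I'll check the corridor and compute the shift.

```bash
cat >> h.py <<'E'
def plan(x,y,z,yawdeg):
    o=bot.observe(); p=o["position"]; r,pi,yw=o["tool_rot"]
    from scipy.spatial.transform import Rotation as R
    M=R.from_euler("xyz",o["tool_rot"]); G=R.from_euler("xyz",[np.pi,0,np.radians(yawdeg)])
    print("t",round(o["clock"],2),"pos",p.round(4),"rot",np.degrees(o["tool_rot"]).round(2),"F",o["force"].round(1),"M",o["moment"].round(2),"w",round(o["grip_width"],4))
    print("shift mm",(M.inv().apply(np.array([x,y,z])-p)*1000).round(1),"turn units",(np.degrees((M.inv()*G).as_rotvec())/6).round(2))
E
python3 - <<'E'
from h import *
import pickle
a,b=pickle.load(open("f1.pkl","rb"))
z=b["z_map"];K=b["K"];T=np.array(b["cam_to_world"])
u,v=np.meshgrid(np.arange(560),np.arange(420))
P=(np.stack([(u-K[0,2])/K[0,0]*z,(v-K[1,2])/K[1,1]*z,z],-1)@T[:3,:3].T+T[:3,3])[z>0]
A=np.array([.15,.607]);B=np.array([.502,.081]);d=B-A
t=np.clip((P[:,:2]-A)@d/(d@d),0,1);m=np.linalg.norm(P[:,:2]-A-t[:,None]*d,axis=1)<.12
for i in range(10):
    k=m&(t>=i/10)&(t<(i+1)/10); print(i,k.sum(),P[k,2].max().round(3) if k.any() else None)
c=np.array([(68,192),(150,100),(242,180),(160,272)])/6+[255,215]-.4
w=np.array([world(b,*p,.06) for p in c]);print(w.round(4),w.mean(0))
print([np.degrees(np.arctan2(*(w[(i+1)%4]-w[i])[[1,0]]))%90 for i in range(4)])
plan(.502,.081,.231,142)
E
```

```text
0 292 0.111
1 1388 0.112
2 2080 0.111
3 2619 0.112
4 3037 0.113
5 2749 0.006
6 2728 0.006
7 2781 0.101
8 2673 0.088
9 2675 0.102
[[0.4989 0.1124 0.06  ]
 [0.5339 0.0828 0.06  ]
 [0.5051 0.0478 0.06  ]
 [0.4703 0.0774 0.06  ]] [0.50207665 0.08009708 0.06      ]
[np.float64(49.81545702697499), np.float64(50.58071075619719), np.float64(49.66117958795272), np.float64(50.76410666205197)]
t 0.1 pos [0.1502 0.6064 0.2308] rot [-1.7994e+02  1.0000e-02  1.6609e+02] F [-0.6  0.5 -0.7] M [-0.03 -0.04 -0.03] w 0.0853
shift mm [-4.678e+02 -4.254e+02  3.000e-01] turn units [-0.01  0.    4.01]
```

Call:
{"op": "carry_out", "data": {"targets": [[-29,-26,0,0,0,0,0],[-29,-26,0,0,0,0,0],[-29,-26,0,0,0,0,0],[-29,-26,0,0,0,0,0],[-29,-26,0,0,0,0,0]], "force": 50}}

```text
clock: 0.52
position: [0.2604, 0.4438, 0.2311]
tool_rot: [-3.141, -0.0, 2.899]
force: [1.5, 0.4, 0.1]
grip_width: 0.085
```

Call:
{"op": "carry_out", "data": {"targets": [[-29,-26,0,0,0,0,0],[-29,-26,0,0,0,0,0],[-29,-26,0,0,0,0,0],[-29,-26,0,0,0,0,0],[-29,-26,0,0,0,0,0]]}}

```text
clock: 0.93
position: [0.3698, 0.2828, 0.2313]
tool_rot: [3.142, -0.0, 2.899]
force: [1.8, 0.3, 0.1]
grip_width: 0.0857
```

Call:
{"op": "carry_out", "data": {"targets": [[-29,-26,0,0,0,0,0],[-29,-26,0,0,0,0,0],[-29,-26,0,0,0,0,0],[-29,-26,0,0,0,0,0],[-29,-26,0,0,0,0,0]]}}

```text
clock: 1.35
position: [0.4794, 0.1216, 0.2313]
tool_rot: [-3.142, -0.0, 2.899]
force: [0.9, 0.5, -0.6]
grip_width: 0.0856
```

Call:
{"op": "carry_out", "data": {"targets": [[-29,-26,0,0,0,0,0],[0,0,0,0,0,1,0],[0,0,0,0,0,1,0],[0,0,0,0,0,1,0],[0,0,0,0,0,1,0]]}}

```text
clock: 1.77
position: [0.5005, 0.0909, 0.231]
tool_rot: [-3.141, -0.0, 2.474]
force: [0.5, 0.5, 1.1]
grip_width: 0.0855
```

```bash
python3 - <<'E'
from h import *
plan(.502,.0803,.130,140.5); print(bot.observe()["qpos"])
E
```

```text
t 1.77 pos [0.5005 0.0909 0.231 ] rot [-1.7997e+02 -2.0000e-02  1.4175e+02] F [0.5 0.5 1.1] M [ 0.02 -0.03 -0.  ] w 0.0855
shift mm [ -7.7  -7.4 101. ] turn units [-0.   -0.    0.21]
[-0.50290535  0.34720743  0.26497216  1.9128322  -0.11423683  0.89654798
  0.72175486]
```

Call:
{"op": "carry_out", "data": {"targets": [[-7.7,-7.4,20,0,0,0.2,0],[0,0,40,0,0,0,0],[0,0,40,0,0,0,0],[0,0,30,0,0,0,0],[0,0,15,0,0,0,0]]}}

```text
clock: 2.18
position: [0.5004, 0.0804, 0.0828]
tool_rot: [-3.138, -0.002, 2.459]
force: [0.7, 0.3, -0.3]
grip_width: 0.0856
```

```bash
python3 - <<'E'
from h import *
plan(.502,.0803,.068,140.5); grab("side","pics/s2.png")
f=cv2.imread("pics/s2.png")[120:330,140:420]; cv2.imwrite("pics/s2c.png",cv2.resize(f,None,fx=2.5,fy=2.5))
E
```

```text
t 2.18 pos [0.5004 0.0804 0.0828] rot [-1.798e+02 -1.300e-01  1.409e+02] F [ 0.7  0.3 -0.3] M [ 0.02  0.   -0.01] w 0.0856
shift mm [-1.3  1.  14.8] turn units [-0.03 -0.02  0.07]
```

View pics/s2c.png

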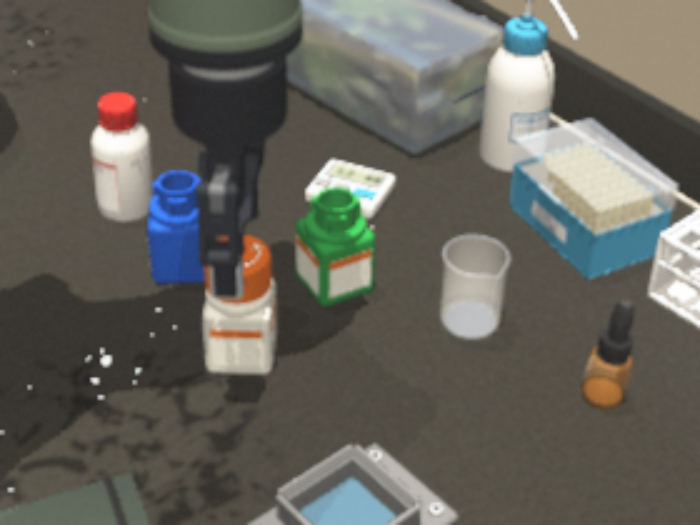

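The crop shows the fingers straddling the orange cap at about (238,265) and clear of the blue and green bottles. I'll lower the last 15 mm and close.

Call:
{"op": "carry_out", "data": {"targets": [[-1.3,1,14,0,0,0,0],[0,0,0,0,0,0,0],[0,0,0,0,0,0,255],[0,0,0,0,0,0,255],[0,0,0,0,0,0,255]], "force": 50}}

```text
clock: 2.65
position: [0.5042, 0.0808, 0.0734]
tool_rot: [3.14, 0.001, 2.459]
force: [0.9, -0.7, -0.9]
grip_width: 0.0514
```

Call:
{"op": "carry_out", "data": {"targets": [[0,0,0,0,0,0,255],[0,0,0,0,0,0,255],[0,0,0,0,0,0,255],[0,0,0,0,0,0,255],[0,0,0,0,0,0,255]]}}

```text
clock: 3.07
position: [0.504, 0.0806, 0.0725]
tool_rot: [3.141, 0.0, 2.459]
force: [0.6, -1.5, 4.7]
grip_width: 0.0466
```

```bash
python3 - <<'E'
from h import *
plan(.4698,-.1006,.068,140.5)
E
```

```text
t 3.07 pos [0.504  0.0806 0.0725] rot [1.7999e+02 2.0000e-02 1.4088e+02] F [ 0.6 -1.5  4.7] M [-0.24 -0.01  0.05] w 0.0466
shift mm [ -87.8 -162.2    4.5] turn units [0.   0.   0.06]
```

Call:
{"op": "carry_out", "data": {"targets": [[0,0,-10,0,0,0,255],[0,0,-20,0,0,0,255],[0,0,-25,0,0,0,255],[0,0,-15,0,0,1,255],[0,0,0,0,0,1,255]]}}

```text
clock: 3.48
position: [0.505, 0.0809, 0.1456]
tool_rot: [3.138, 0.001, 2.245]
force: [0.9, 0.9, -1.1]
grip_width: 0.0468
```

Call:
{"op": "carry_out", "data": {"targets": [[0,0,0,0,0,1,255],[0,0,0,0,0,1,255],[0,0,0,0,0,1,255],[0,0,0,0,0,1,255],[0,0,0,0,0,1,255]]}}

```text
clock: 3.9
position: [0.5036, 0.0809, 0.1428]
tool_rot: [-3.141, -0.0, 1.721]
force: [-0.4, -0.4, -2.8]
grip_width: 0.0468
```

Call:
{"op": "carry_out", "data": {"targets": [[0,0,0,0,0,0.67,255],[0,0,0,0,0,0,255]]}}

```text
clock: 4.07
position: [0.5035, 0.081, 0.1426]
tool_rot: [-3.141, -0.0, 1.653]
force: [0.5, -0.3, -1.8]
grip_width: 0.0471
```

```bash
python3 - <<'E'
from h import *
plan(.4700,-.1020,.142,94.9)
E
```

```text
t 4.07 pos [0.5035 0.081  0.1426] rot [-179.98   -0.     94.68] F [ 0.5 -0.3 -1.8] M [-0.03  0.01  0.03] w 0.0471
shift mm [-179.6  -48.4    0.6] turn units [-0.   -0.   -0.04]
```

Call:
{"op": "carry_out", "data": {"targets": [[-36,-9.7,0,0,0,0,255],[-36,-9.7,0,0,0,0,255],[-36,-9.7,0,0,0,0,255],[-36,-9.7,0,0,0,0,255],[-35,-9.6,0,0,0,0,255]]}}

```text
clock: 4.48
position: [0.47, -0.1033, 0.1427]
tool_rot: [3.142, -0.0, 1.659]
force: [1.1, -0.1, -1.6]
grip_width: 0.0464
```

Call:
{"op": "carry_out", "data": {"targets": [[0,0,15,0,0,0,255],[0,0,10,0,0,0,255],[0,0,0,0,0,0,255],[0,0,0,0,0,0,255]]}}

```text
clock: 4.82
position: [0.4706, -0.101, 0.1171]
tool_rot: [-3.14, -0.001, 1.658]
force: [0.7, 0.3, -2.2]
grip_width: 0.0468
```

```bash
python3 - <<'E'
from h import *
import pickle
plan(.4700,-.1020,.082,94.9)
a=grab("side","pics/s3.png");b=grab("top","pics/t3.png");pickle.dump((a,b),open("f3.pkl","wb"))
f=cv2.imread("pics/s3.png")[220:370,205:355];g=cv2.imread("pics/t3.png")[190:340,285:435]
c=np.hstack([cv2.resize(x,(400,400),interpolation=cv2.INTER_CUBIC) for x in(f,g)]);cv2.imwrite("pics/c3.png",c)
E
```

```text
t 4.82 pos [ 0.4706 -0.101   0.1171] rot [-1.7993e+02 -3.0000e-02  9.5000e+01] F [ 0.7  0.3 -2.2] M [-0.03  0.01  0.03] w 0.0468
shift mm [-1.  -0.7 35.1] turn units [-0.01 -0.01  0.02]
```

View pics/c3.png

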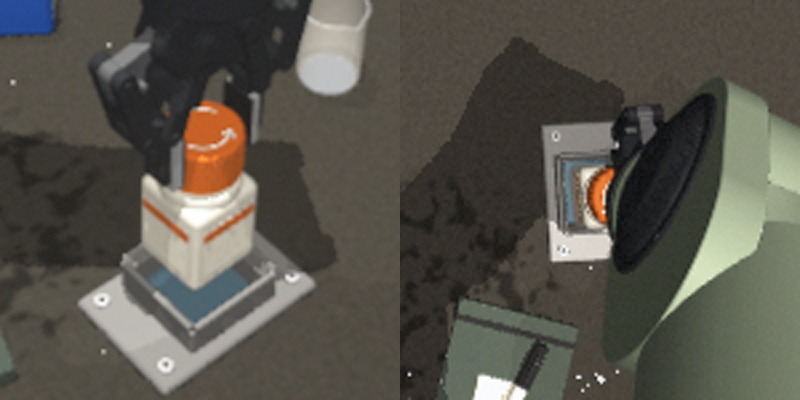

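The side crop shows the bottle upright, its lowest corner at about (194,285), squared up over the pocket with all edges parallel. I'll lower it in.

Call:
{"op": "carry_out", "data": {"targets": [[-1,-0.6,8,0,0,0,255],[0,0,8,0,0,0,255],[0,0,6,0,0,0,255],[0,0,0,0,0,0,255]]}}

```text
clock: 5.25
position: [0.4697, -0.1025, 0.094]
tool_rot: [-3.14, -0.0, 1.656]
force: [0.2, 0.4, -2.9]
grip_width: 0.0471
```

Call:
{"op": "carry_out", "data": {"targets": [[0,0,5,0,0,0,255],[0,0,4,0,0,0,255],[0,0,3,0,0,0,255],[0,0,0,0,0,0,255],[0,0,0,0,0,0,255]]}}

```text
clock: 5.67
position: [0.4702, -0.1029, 0.0832]
tool_rot: [-3.141, -0.0, 1.656]
force: [0.3, -0.1, -2.3]
grip_width: 0.0469
```

```bash
python3 - <<'E'
from h import *
plan(.4700,-.1020,.0805,94.9)
E
```

```text
t 5.67 pos [ 0.4702 -0.1029  0.0832] rot [-179.98   -0.     94.86] F [ 0.3 -0.1 -2.3] M [-0.02 -0.01  0.01] w 0.0469
shift mm [ 0.9 -0.1  2.7] turn units [-0.   -0.   -0.01]
```

Call:
{"op": "carry_out", "data": {"targets": [[0,0,1.5,0,0,0,255],[0,0,1.5,0,0,0,255],[0,0,0,0,0,0,255]]}}

```text
clock: 5.92
position: [0.4703, -0.1029, 0.0803]
tool_rot: [3.141, 0.0, 1.656]
force: [-1.1, -0.2, 4.8]
grip_width: 0.0469
```

Call:
{"op": "carry_out", "data": {"targets": [[0,0,1.5,0,0,0,255],[0,0,1.5,0,0,0,255],[0,0,0,0,0,0,255]]}}

```text
clock: 6.17
position: [0.4703, -0.1029, 0.0774]
tool_rot: [3.141, -0.0, 1.656]
force: [-2.2, 0.3, 7.0]
grip_width: 0.0467
```

Call:
{"op": "carry_out", "data": {"targets": [[0,0,1.5,0,0,0,255],[0,0,0,0,0,0,255],[0,0,0,0,0,0,255]]}}

```text
clock: 6.42
position: [0.4703, -0.1029, 0.0761]
tool_rot: [3.141, -0.0, 1.656]
force: [-1.8, -0.3, 9.7]
grip_width: 0.0465
```

Call:
{"op": "carry_out", "data": {"targets": [[0,0,1,0,0,0,255],[0,0,1,0,0,0,255],[0,0,0,0,0,0,255]], "force": 80}}

```text
clock: 6.67
position: [0.4703, -0.103, 0.0758]
tool_rot: [3.14, -0.001, 1.655]
force: [-16.6, 3.8, 62.1]
grip_width: 0.046
```

```bash
python3 - <<'E'
from h import *
plan(.4700,-.1020,.0755,160)
E
```

```text
t 6.67 pos [ 0.4703 -0.103   0.0758] rot [ 1.7992e+02 -7.0000e-02  9.4820e+01] F [-16.6   3.8  62.1] M [0.83 3.62 0.07] w 0.046
shift mm [ 1.1 -0.2  0.3] turn units [  0.02  -0.   -10.86]
```

Call:
{"op": "carry_out", "data": {"targets": [[0,0,-1.2,0,0,0,255],[0,0,0,0,0,0,255]]}}

```text
clock: 6.83
position: [0.4704, -0.103, 0.076]
tool_rot: [3.141, -0.0, 1.655]
force: [-8.5, 0.4, 31.7]
grip_width: 0.046
```

Call:
{"op": "carry_out", "data": {"targets": [[0,0.1,-0.4,0,0,-0.6,255],[0,0.15,0,0,0,-1,255],[0,0.15,0,0,0,-1,255],[0,0.15,0,0,0,-1,255],[0,0,0,0,0,0,255]]}}

```text
clock: 7.25
position: [0.4715, -0.1028, 0.0761]
tool_rot: [3.14, 0.001, 2.04]
force: [-1.4, -0.0, 12.2]
grip_width: 0.0464
```

```bash
python3 - <<'E'
from h import *
plan(.4700,-.1020,.0755,162.8)
E
```

```text
t 7.25 pos [ 0.4715 -0.1028  0.0761] rot [1.7991e+02 4.0000e-02 1.1687e+02] F [-1.4 -0.  12.2] M [0.35 0.13 0.1 ] w 0.0464
shift mm [ 1.4 -1.   0.6] turn units [ 0.01  0.01 -7.66]
```

Call:
{"op": "carry_out", "data": {"targets": [[0,0.15,0.3,0,0,-1,255],[0,0.15,0,0,0,-1,255],[0,0.15,0,0,0,-1,255],[0,0.15,0,0,0,-1,255],[0,0,0,0,0,0,255]]}}

```text
clock: 7.67
position: [0.4722, -0.1023, 0.076]
tool_rot: [3.14, 0.002, 2.459]
force: [-1.8, 1.9, 18.2]
grip_width: 0.0461
```

Call:
{"op": "carry_out", "data": {"targets": [[0,0.15,0,0,0,-1,255],[0,0.15,0,0,0,-1,255],[0,0.15,0,0,0,-1,255],[0,0.1,0,0,0,-0.6,255],[0,0,0,0,0,0,255]]}}

```text
clock: 8.08
position: [0.4726, -0.1016, 0.0761]
tool_rot: [3.14, 0.002, 2.833]
force: [-1.4, 3.5, 19.9]
grip_width: 0.0455
```

```bash
python3 - <<'E'
from h import *
plan(.4700,-.1020,.0755,162.8)
a=grab("side","pics/s4.png")
f=cv2.imread("pics/s4.png")[230:370,200:360];cv2.imwrite("pics/c4.png",cv2.resize(f,None,fx=4,fy=4,interpolation=cv2.INTER_CUBIC))
E
```

```text
t 8.08 pos [ 0.4726 -0.1016  0.0761] rot [1.7993e+02 1.2000e-01 1.6233e+02] F [-1.4  3.5 19.9] M [1.08 0.34 0.1 ] w 0.0455
shift mm [ 2.3 -1.2  0.6] turn units [ 0.01  0.02 -0.08]
```

View pics/c4.png

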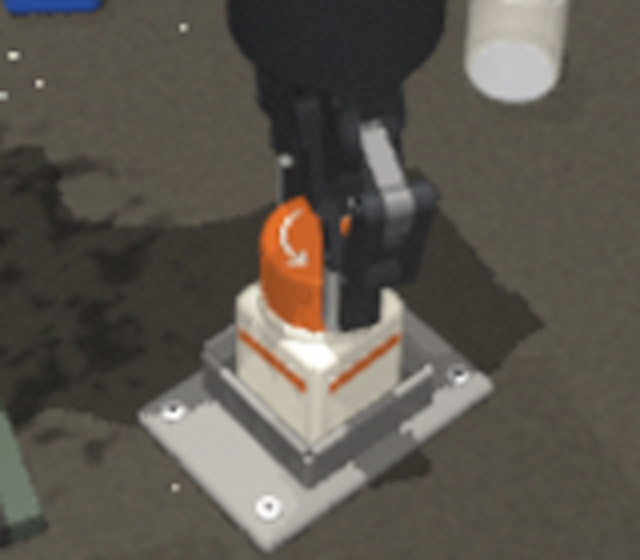

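The crop shows the bottle seated low in the pocket at about (318,360), cap pressed onto the shoulder and its arrow turned. I'll lift gently and check the load.

Call:
{"op": "carry_out", "data": {"targets": [[0,0,-2,0,0,0,255],[0,0,-3,0,0,0,255],[0,0,-4,0,0,0,255],[0,0,-4,0,0,0,255],[0,0,0,0,0,0,255]]}}

```text
clock: 8.55
position: [0.4718, -0.102, 0.0888]
tool_rot: [3.142, 0.001, 2.828]
force: [0.6, -0.2, -0.6]
grip_width: 0.0462
```

```bash
python3 - <<'E'
from h import *
plan(.4700,-.1020,.0755,162.8)
E
```

```text
t 8.55 pos [ 0.4718 -0.102   0.0888] rot [1.8000e+02 4.0000e-02 1.6206e+02] F [ 0.6 -0.2 -0.6] M [-0.05  0.01 -0.01] w 0.0462
shift mm [ 1.7 -0.5 13.3] turn units [ 0.    0.01 -0.12]
```

Call:
{"op": "carry_out", "data": {"targets": [[0,0,-8,0,0,0,255],[0,0,-12,0,0,0,255],[0,0,-12,0,0,0,255],[0,0,-7,0,0,0,255],[0,0,0,0,0,0,255]]}}

```text
clock: 8.97
position: [0.4722, -0.102, 0.1285]
tool_rot: [3.141, 0.002, 2.828]
force: [-0.1, -0.6, 0.4]
grip_width: 0.0461
```

Call:
{"op": "carry_out", "data": {"targets": [[0,0,0,0,0,0,255],[0,0,0,0,0,0,255],[0,0,0,0,0,0,255],[0,0,0,0,0,0,255]]}}

```text
clock: 9.3
position: [0.4713, -0.1019, 0.1266]
tool_rot: [-3.141, -0.001, 2.829]
force: [-0.1, -0.6, -0.6]
grip_width: 0.0462
```

```bash
python3 - <<'E'
from h import *
import pickle
plan(.4700,-.1020,.127,162.8)
a=grab("side","pics/s5.png");pickle.dump(a,open("f5.pkl","wb"))
f=cv2.imread("pics/s5.png")[215:365,200:360];cv2.imwrite("pics/c5.png",cv2.resize(f,None,fx=4,fy=4,interpolation=cv2.INTER_CUBIC))
E
```

```text
t 9.3 pos [ 0.4713 -0.1019  0.1266] rot [-1.7999e+02 -5.0000e-02  1.6207e+02] F [-0.1 -0.6 -0.6] M [ 0.03  0.07 -0.01] w 0.0462
shift mm [ 1.2 -0.5 -0.4] turn units [-0.   -0.01 -0.12]
```

View pics/c5.png

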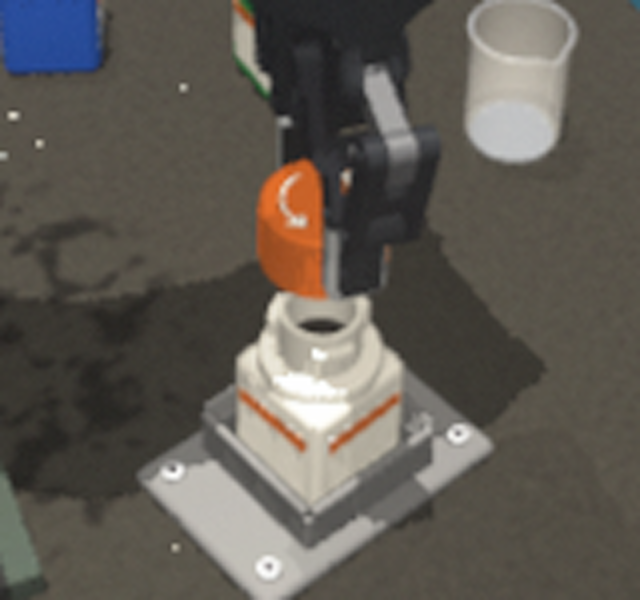

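The cap is off at about (320,235), above the open mouth at (322,320), and the bottle is still square in the pocket. One depth check, then I'll hand in.

```bash
python3 - <<'E'
from h import *
import pickle
a=pickle.load(open("f5.pkl","rb"))
for n,(x,y) in dict(rim_near=(318,348),shoulder_near=(318,385),edge=(318,425)).items():
    print(n,world(a,200+x/4,215+y/4).round(4))
print(bot.observe()["qd"].round(4)); print(bot.job_done())
E
```

```text
rim_near [ 0.4587 -0.1134  0.0894]
shoulder_near [ 0.4567 -0.1167  0.0735]
edge [ 0.4498 -0.1264  0.0651]
[-0.0006 -0.0011  0.0001 -0.0008 -0.0001  0.003  -0.    ]
the job is handed in; nothing more can be done
None
```

The job is done and handed in at about 9.3 s of robot time. I lifted the bottle by its locked cap, turned it 46° clockwise to square it with the holder and lowered it into the pocket. I then pressed the cap fully down, twisted it about 67° counterclockwise, and lifted it straight off. It is now held level, about 3 cm above the mouth.

- **Seated bottle:** In the last image the bottle is square in the pocket. The shoulder measured 73.5 mm above the worktop, against 73 mm expected when fully seated.
- **Cap free:** When I lifted the cap, the force on the tool fell to about -0.6 N, so the bottle was not being carried. The last image shows the open mouth directly below the cap.
- **Arm at rest:** The tool was level to within 0.1° and joint speeds were near zero.
- **Force spike:** The first press briefly reached about 62 N at the wrist when the cap met its stop, below the 120 N limit. I backed off to 12–20 N for the twist.
- **Not checked:** I did not measure the bystanders again at the end. The arm never went near them, and those visible in the last crop look unmoved.

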